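# Put the objective lens away and latch the dry case

### The arm

A 6-joint arm with a two-finger parallel gripper is mounted at the origin on the work surface. World frame = base frame: x ahead of the robot, y to its left, z up, the work surface at z = 0. Lengths are in m, angles in rad, forces in N, time in s.
With the tool pointing down it reaches from about 0.35 to 0.975 m from the base axis. Payload 4.9 kg.
Tool frame: the origin (TCP) lies at the very end of the fingers, on their centre line; the grasp point (between the pads) lies 19 mm behind it; z points along the fingers, y is the direction in which the jaws open and shut (so a half turn about z gives the same grasp; the last joint's range is limited). The gripper opens to 85 mm and grips with 20 to 120 N. Pads are 22 mm wide; open, the fingers measure 114 mm over their backs; the gripper's body (76 mm by 85 mm) begins 54 mm behind the grasp point. The pads swing forward as they close: fully open they stand 13 mm farther back than shut.
Start: joints at [0.997, 0.053, 1.613, -0, 1.476, -0.119], TCP at [0.275, 0.561, 0.231] pointing down, gripper open.
Joint ranges: [-3.01, 3.01], [-1.01, 2.22], [0.06, 2.58], [-1.02, 4.17], [0.09, 2.62], [-3.14, 3.14]. Speed limits (rad/s): [2.57, 2.57, 3.14, 3.14, 3.14, 3.14].

### API

Orientations are given as a rotation vector (axis times angle).
In Python, from station import ctrl gives the robot as it stands.
- The arm moves only by the tool step_arm, never from a script. Its argument "moves" is a list of rows, each a list of 5 numbers: the opening, from 0 (shut) to 1 (fully open), then the shift along the world's x, y, z in m, then the turn about the world's z in degrees. A call has 1 to 20 rows; each row shifts and turns the pose as measured when the row begins; what a row does not reach is not made up. A row lasts 1/8 s, in which the tool goes at most 62.5 mm and 10.7 degrees, less where a joint would pass 70% of its speed; a pose out of reach is approached as far as the arm can. A call is refused whole if a number of a shift passes 0.0625 or a number of a turn 10.7, either way. A call with a gripper value outside its range is refused whole. The fingers move at their own pace and stop on an object; "newtons" is the grip in N (left out, the last holds). Time passes only in rows, so rows that do not move let the fingers close. It gives the time, the measured TCP pose, the force and the opening at its end, in the units of the state.
- ctrl.get_obs(): the state, without advancing time (a new reading comes with each control period).
- ctrl.get_image(name): name is "scene" or "top" or "wrist"; returns a dict with "color" (420x560x3 uint8, red, green, blue), "camera_matrix" (3x3 intrinsics, pixels), "R" (3x3) and "t" (3): a world point X has camera coordinates R X + t; the wrist camera has in their place "T_tool_cam" (4x4, takes a point from camera to tool coordinates, whose origin is the TCP and whose axes are the flange's). Camera axes: x right, y down, z forward; pixel columns grow to the right and rows downward; lengths in m; the calibration is good to about 2 mm. A picture is of the moment at which its call begins: read the wrist's pose just before it. There is no depth.
- ctrl.finish_job(): hands the job in, once; it reports no verdict.
Trained networks look in a picture, given as the dict that the camera call returned (one of the last four; its "shot" number tells which), for a name from the list of things; names that differ only in an ending like _2 or _b are one class to them, and where a whole thing is asked for, a point or a joint stands for the part that bears it (a point fixed in the world has none). Each returns a list of dicts, best first, with "p" (0 to 1); they miss things now and then, are a little off and sometimes report something else, mostly with a low value. They report only what shows in the picture. A call takes as long as a camera call. They do not tell look-alikes from the thing itself.
- ctrl.spot_in(picture, query): "bbox" ([left, top, right, bottom] in pixels, round what is visible of it).
The state is a dict: "t": time; "q": joint angles; "dq": joint speeds; "effort": joint torques, N m; "tool_pos": TCP position; "tool_rot": TCP orientation; "contact_force": force on the tool from outside, world axes, zero at the start; "wrist_torque": the same for the moment, N m; "opening": finger opening in m.
Only numpy, scipy, OpenCV 4.12 (cv2) and the standard library are available. Lean on these libraries where they do the work, as an engineer would, in place of code of your own. Each camera call takes 0.05 s, during which the arm holds its last target.

### The job

Put the short, stout objective lens away in the open dry-storage case: stand it upright on the case floor, set down rather than dropped, with a gentle grip of at most 40 N per finger because it holds glass. Then swing the lid fully shut and turn its wing knob clockwise until it stops, so that the cam tongue under the lid lies behind the frame lip and the case is latched. Leave the taller eyepiece, the carton and the screwdriver where they are.

Things in the scene. Friction and masses are not known exactly. Their poses are not given: they have to be found in the camera images.
- case: Grey metal case, fixed, on a blue mat (top 3 mm over the work surface). 170 (x) by 200 (y) by 75 mm high, walls 5. Origin: centre of underside; x from front wall (robot side at yaw 0) to the hinge side, y along the hinge, z up. Inner floor 15 mm above origin. A lip 5 mm thick along the front wall's inner top spans x -80 to -68 mm; free opening x -68 to 80, y -95 to 95 mm.
- lid_hinge (a point): Middle of the lid's hinge axis: case frame (85, 0, 75) mm, axis along case y. It turns with the lid and gives the lid's frame (shut: same axes as the case), in which the aluminium lid spans x -170 to 0, y -100 to 100, z 0 to 8 mm (outer face z = 8). Lid 0.3 kg.
- lid (a joint): Lid angle, rad: 0 shut (flat on the case rim), grows as it opens, 1.57 upright, stop at 2.0 (leaning back, away from the robot). Starts open at 1.7 to 1.95. Stiff friction hinge (0.35 N m): it stays at any angle, so it must be pushed until quite shut.
- knob_grip (a point): Grip point of the black wing knob: on its axis, 25 mm above the lid's outer face; lid frame (-128, 0, 33) mm. The wing is a bar 56 mm long, 10 mm thick, spanning 10 to 36 mm above the outer face, on a hub of radius 15 mm. The bar lies along this point's y; the end with a small raised pale dash (-y) is over the tongue.
- knob (a joint): Turn of the knob, rad, growing clockwise seen from above (lid shut). 0: bar along the hinge, marked end to case -y; 1.57: marked end to the front (case -x). Stops at 0 and 1.6; starts at 0.15 to 0.6. Friction 0.06 N m, stays as left. Past 0.9 the tongue is under the lip; turned so far with the lid open, it keeps the lid from shutting.
- tongue_tip (a point): Tip of the steel cam tongue under the lid: 32 mm from the knob's axis, below the marked end of the wing. The tongue is 12 mm wide and 4 mm thick, and passes 2 mm under the lip. Latched, the tip lies at about case x -75, z 66 mm.
- lens_mid (a point): Objective lens: stout black metal cylinder standing upright, diameter 44 mm, height 40 mm, about 0.14 kg, glass on top; this point is its centre, half-way up. Delicate: grip with at most 40 N per finger.
- eyepiece_mid (a point): Bystander: the taller, slimmer black eyepiece, diameter 36 mm, height 75 mm, standing upright; its centre. It and the lens may stand in each other's place.
- carton: Bystander: plain white carton 70 x 55 x 50 mm; origin at the centre of its underside.
- screwdriver: Bystander: screwdriver lying on the bench beyond the lens and the case; origin under it.
Not all that is in view belongs to the job. What is shaped like the part that bears lens_mid but green or orange is not meant.

How it is judged:
On the way, in this order (a step that is already met when the one before it is completed fails the run):
1. the lens stands upright on the case floor, released (x of lens_mid in the frame of case between -0.065 and 0.065 m and y of lens_mid in the frame of case between -0.075 and 0.075 m and z of lens_mid in the frame of case between 0.028 and 0.042 m and angle between lens_mid's own z axis and vertical below 0.12 rad and contact force between the fingers and lens below 0.05 N and linear speed of lens below 0.02 m/s), for 0.2 s.
2. the lid is shut with the tongue still clear of the lip (value of joint lid below 0.03 rad and value of joint knob below 0.85 rad), for 0.1 s.
3. the wing knob is turned so that the tongue lies behind the lip (value of joint lid below 0.03 rad and value of joint knob above 1.35 rad and x of tongue_tip in the frame of case below -0.073 m and z of tongue_tip in the frame of case below 0.069 m), for 0.2 s.
At the end, for the whole second after the job is handed in: Lens upright (0.12 rad), at rest on the case floor, centre at case x -65 to 65, y -75 to 75 mm; lid under 0.03 rad; knob past 1.35 rad, at rest, tongue tip behind the front lip (case x below -73 mm) and beneath it (z below 69 mm) (all of step 3 and x of lens_mid in the frame of case between -0.065 and 0.065 m and y of lens_mid in the frame of case between -0.075 and 0.075 m and z of lens_mid in the frame of case between 0.028 and 0.042 m and angle between lens_mid's own z axis and vertical below 0.12 rad and linear speed of lens below 0.02 m/s and velocity of joint knob between -0.05 and 0.05 rad/s); the robot touches nothing.
It fails at once if a finger squeezes or presses the lens too hard (over 100 N in all) (contact force between the fingers and lens above 100 N).
It fails at once if the lens is dropped (falls freely at over 0.5 m/s, about 13 mm) (linear speed of lens above 0.5 m/s and contact force between the fingers and lens below 0.05 N).
It fails at once if the eyepiece is pushed more than 30 mm from its place (distance of eyepiece_mid from where it was at the start of the episode above 0.03 m).
It fails at once if the carton is pushed more than 30 mm from its place (distance of carton from where it was at the start of the episode above 0.03 m).
It fails at once if the screwdriver is pushed more than 30 mm from its place (distance of screwdriver from where it was at the start of the episode above 0.03 m).
It also fails if it takes over 72 s, if anything falls off the work surface, if the arm or the gripper's body presses on something with over 40 N, if the wrist force passes 120 N, or if a joint passes its speed limit or range.

## Working session

There is one attempt and no reset: what is moved stays moved. The work goes in short steps, Python scripts to look and compute and a tool call to move; the robot and the scene stay as the last step left them, time stands still between calls to the robot, and variables do not carry over. Pictures are saved under pics/ and viewed, and the job is handed in when it is done.

Besides the shell and the picture viewer there is one more tool, called after "Request:" as name(argument=value, ...), one argument or row to a line, values as JSON. step_arm: Moves the arm, as the interface text tells. Its arguments: {"type":"object","properties":{"moves":{"type":"array","items":{"type":"array","items":{"type":"number"}}},"newtons":{"type":"number"}},"required":["moves"]}

```bash
ls; mkdir -p pics; cat > h.py <<'E'
import sys; sys.path.insert(0,'.')
from station import ctrl
import numpy as np, cv2, pickle
def shot(name, fn):
    o=ctrl.get_obs(); im=ctrl.get_image(name)
    cv2.imwrite('pics/'+fn+'.png', im['color'][:,:,::-1])
    pickle.dump((o,im),open('pics/'+fn+'.pkl','wb'))
    return o,im
def load(fn): return pickle.load(open('pics/'+fn+'.pkl','rb'))
def cam(o,im):
    K=np.array(im['camera_matrix'])
    if 'R' in im and im.get('R') is not None: return K,np.array(im['R']),np.array(im['t'])
    T=np.eye(4); T[:3,:3]=cv2.Rodrigues(np.array(o['tool_rot'],float))[0]; T[:3,3]=o['tool_pos']
    M=np.linalg.inv(T@np.array(im['T_tool_cam'])); return K,M[:3,:3],M[:3,3]
def ray(c,u,v):
    K,R,t=c; d=R.T@np.linalg.solve(K,[u,v,1.]); return -R.T@t, d
def atz(c,u,v,z):
    o,d=ray(c,u,v); return o+d*(z-o[2])/d[2]
def tri(obs):
    A=np.zeros((3,3));b=np.zeros(3)
    for c,u,v in obs:
        o,d=ray(c,u,v); d=d/np.linalg.norm(d); P=np.eye(3)-np.outer(d,d); A+=P;b+=P@o
    X=np.linalg.solve(A,b); return X,[proj(c,X)-[u,v] for c,u,v in obs]
def proj(c,X):
    K,R,t=c; p=K@(R@np.asarray(X)+t); return p[:2]/p[2]
E
python3 - <<'E'
from h import *
for n in ['scene','top','wrist']:
    o,im=shot(n,n+'0')
    for q in ['lens_mid','eyepiece_mid','case','knob_grip','lid','carton','screwdriver','tongue_tip']:
        print(n,q,[( [round(x) for x in d['bbox']],round(d['p'],2)) for d in ctrl.spot_in(im,q)][:4])
print(o)
E
```

```text
pics
scene lens_mid [([191, 207, 214, 231], 0.97), ([186, 179, 208, 207], 0.87), ([385, 140, 410, 162], 0.72), ([233, 185, 256, 212], 0.64)]
scene eyepiece_mid [([205, 224, 221, 257], 0.68)]
scene case [([292, 113, 445, 210], 0.7), ([329, 117, 446, 194], 0.5)]
scene knob_grip [([388, 142, 413, 163], 0.8)]
scene lid [([330, 116, 446, 194], 0.62)]
scene carton [([111, 239, 152, 281], 0.92)]
scene screwdriver [([292, 262, 322, 363], 0.89)]
scene tongue_tip [([385, 142, 414, 161], 0.89)]
top lens_mid [([339, 274, 363, 298], 0.82), ([298, 246, 316, 270], 0.74), ([339, 233, 366, 259], 0.59)]
top eyepiece_mid [([338, 197, 354, 217], 0.73)]
top case [([96, 170, 237, 312], 0.64)]
top knob_grip [([156, 170, 178, 198], 0.83)]
top lid [([99, 167, 227, 227], 0.74)]
top carton [([403, 199, 440, 241], 0.59), ([335, 197, 354, 215], 0.32)]
top screwdriver [([282, 89, 306, 176], 0.64)]
top tongue_tip [([153, 171, 173, 205], 0.55)]
wrist lens_mid []
wrist eyepiece_mid []
wrist case [([78, 387, 124, 420], 0.64)]
wrist knob_grip []
wrist lid []
wrist carton []
wrist screwdriver []
wrist tongue_tip []
{'t': 0.9, 'q': array([ 9.96971449e-01,  5.26688236e-02,  1.61289591e+00, -2.49594515e-05,
        1.47602421e+00, -1.19002734e-01]), 'dq': array([-0.00123424, -0.00109357,  0.00195355, -0.00017271,  0.00109787,
       -0.00010717]), 'effort': array([-5.25727646e-04, -3.93679833e+01, -3.70469964e+01, -4.92821937e-05,
        5.52157435e-04,  2.29536901e-06]), 'tool_pos': array([0.27455822, 0.56143774, 0.23132537]), 'tool_rot': array([ 7.08281777e-01,  3.06068400e+00, -7.76783073e-06]), 'contact_force': array([0.965705  , 0.36425576, 0.12787852]), 'wrist_torque': array([-0.04259906,  0.01799749, -0.00040179]), 'opening': 0.08515145623191919}
```

View pics/scene0.png

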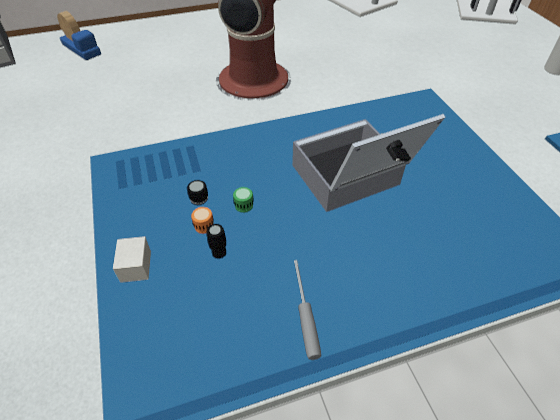

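View pics/top0.png

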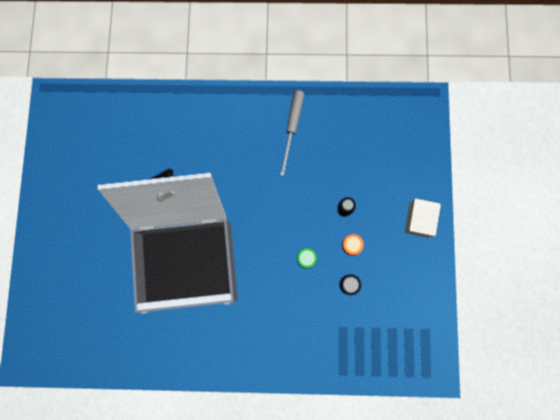

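```bash
python3 - <<'E'
from h import *
for n in ['scene0','top0']:
    o,im=load(n); c=cam(o,im); print(n, -c[1].T@c[2], c[1].round(2).tolist(), c[0][0,0])
o,im=load('scene0'); a=im['color'][170:270,170:300,::-1]; cv2.imwrite('pics/sc_crop.png',cv2.resize(a,None,fx=6,fy=6,interpolation=3))
o,im=load('top0'); a=im['color'][180:310,280:380,::-1]; cv2.imwrite('pics/top_crop.png',cv2.resize(a,None,fx=4.6,fy=4.6,interpolation=3))
E
```

```text
scene0 [ 1.14081318 -0.28736184  0.71774848] [[0.31, 0.95, 0.0], [0.71, -0.24, -0.66], [-0.63, 0.21, -0.75]] 425.2644848368397
top0 [ 0.4489627  -0.13496207  1.0367227 ] [[0.02, -1.0, -0.02], [-0.99, -0.02, -0.16], [0.16, 0.02, -0.99]] 467.5183328113053
```

View pics/sc_crop.png

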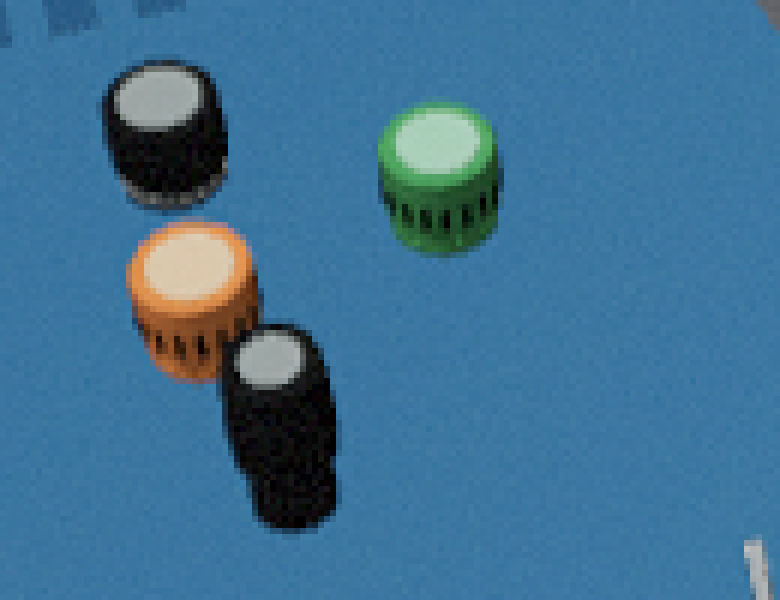

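View pics/top_crop.png

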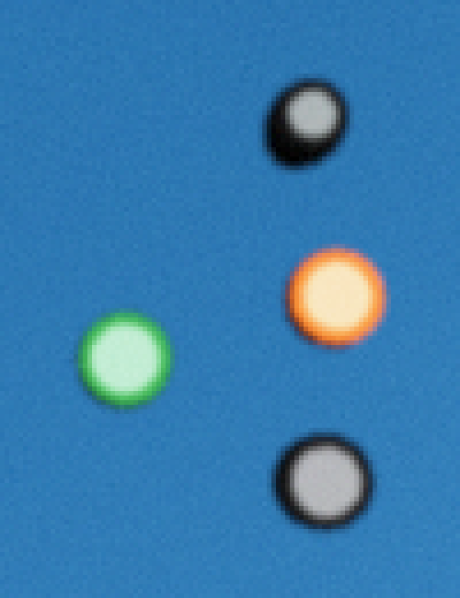

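```bash
python3 - <<'E'
from h import *
o,im=load('top0'); a=im['color'][160:320,90:245,::-1]; cv2.imwrite('pics/top_case.png',cv2.resize(a,None,fx=3.75,fy=3.75,interpolation=3))
o,im=load('scene0'); a=im['color'][100:215,280:455,::-1]; cv2.imwrite('pics/sc_case.png',cv2.resize(a,None,fx=4.5,fy=4.5,interpolation=3))
E
```

```text
(no output)
```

View pics/top_case.png

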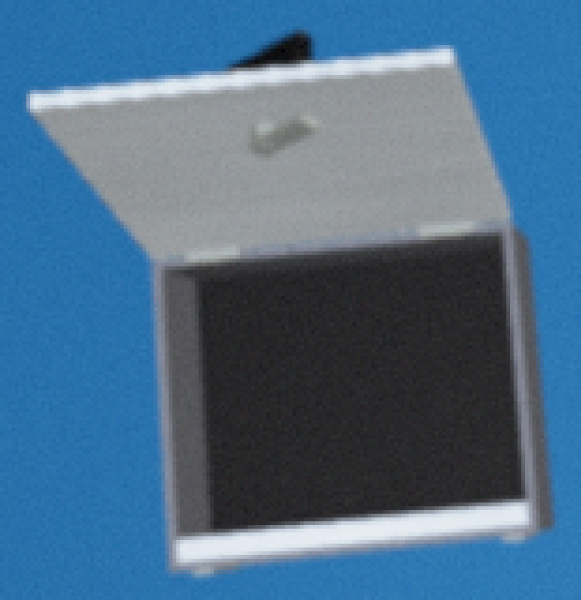

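View pics/sc_case.png

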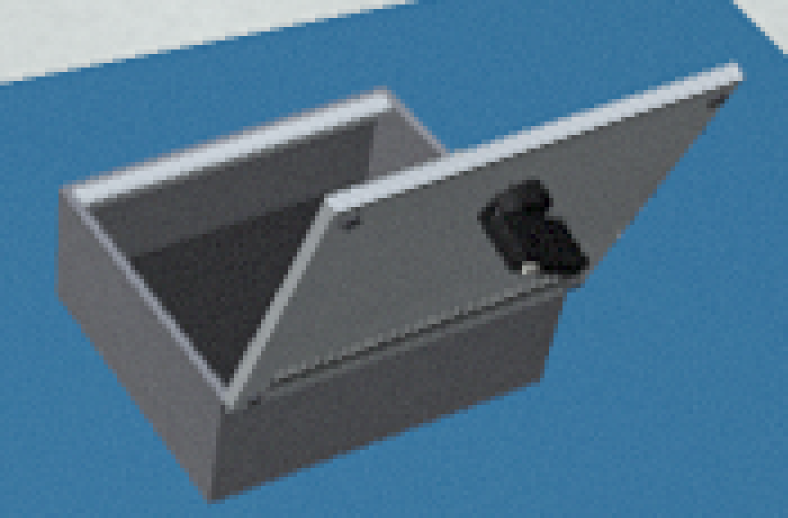

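```bash
cat > fit.py <<'E'
from h import *
from scipy.optimize import least_squares
T=cam(*load('top0')); S=cam(*load('scene0'))
X,r=tri([(T,350.4,284.8),(S,196.7,186.3)]); print('lens top',X.round(4),[q.round(1) for q in r])
X,r=tri([(T,280+312/4.6,180+115/4.6),(S,170+270/6,170+357/6)]); print('eyep top',X.round(4),[q.round(1) for q in r])
X,r=tri([(T,280+336/4.6,180+296/4.6),(S,170+190/6,170+267/6)]); print('orange top',X.round(4),[q.round(1) for q in r])
X,r=tri([(T,280+125/4.6,180+358/4.6),(S,170+437/6,170+140/6)]); print('green top',X.round(4),[q.round(1) for q in r])
t=lambda u,v:(T,90+u/3.75,160+v/3.75); s=lambda u,v:(S,280+u/4.5,100+v/4.5)
case=[(t(172,572),(-85,100,75)),(t(537,540),(-85,-100,75)),(s(63,188),(-85,-100,75)),(s(387,90),(-85,100,75)),(s(213,500),(85,-100,0)),(s(58,295),(-85,-100,0)),(s(540,380),(85,100,0))]
lid=[(t(30,97),(-170,100,8)),(t(452,50),(-170,-100,8)),(t(32,110),(-170,100,0)),(t(455,64),(-170,-100,0)),(s(330,200),(-170,-100,0)),(s(742,66),(-170,100,0)),(s(735,88),(-170,100,8)),(s(342,213),(-170,-100,8))]
def pts(p):
    x,y,yaw,th=p; R=cv2.Rodrigues(np.array([0,0,yaw]))[0]; out=[]
    def w(q): return R@(np.array(q)/1000)+[x,y,.003]
    for o,q in case: out.append((o,w(q)))
    for o,q in lid:
        # lid opens: far edge (-x) goes up: rotate about y by +th
        L=cv2.Rodrigues(np.array([0,th,0.]))[0]@np.array(q,float)+[85,0,75]; out.append((o,w(L)))
    return out
def f(p): return np.concatenate([proj(o[0],X)-o[1:] for o,X in pts(p)])
b=least_squares(f,[.5,.2,0,1.8],loss='soft_l1'); print(b.x, np.abs(b.fun).max()); print(b.fun.reshape(-1,2).round(1).tolist())
E
python3 fit.py
```

```text
lens top [ 0.4489 -0.257   0.0404] [array([-0., -0.]), array([-0.,  0.])]
eyep top [ 0.6125 -0.2474  0.0765] [array([-0.1, -0. ]), array([-0.1,  0. ])]
orange top [ 0.534  -0.2628  0.04  ] [array([-0., -0.]), array([-0.,  0.])]
green top [ 0.5035 -0.1654  0.042 ] [array([-0.1, -0. ]), array([-0.1,  0. ])]
[0.48183066 0.09311659 0.12417852 1.89790517] 2.64181262261053
[[-1.2, -0.0], [0.0, -2.0], [-1.1, -1.0], [-0.6, -1.5], [-1.2, 0.1], [-0.6, -1.1], [-0.1, -0.4], [-0.3, -1.9], [0.0, -1.4], [-1.2, -1.5], [-0.7, -1.3], [-0.9, -1.1], [-1.2, -0.9], [2.6, -2.5], [-1.5, -0.3]]
```

Request:
step_arm(
  moves=[
    [1, 0.05, -0.05, 0.02, 10],
    [1, 0.05, -0.06, 0.02, 10],
    [1, 0.04, -0.06, 0.02, 10],
    [1, 0.02, -0.06, 0.02, 3],
    [1, 0, -0.06, 0.02, 0],
    [1, 0, -0.06, 0.02, 0],
    [1, 0, -0.06, 0, 0],
    [1, 0, -0.05, 0, 0],
    [1, 0, 0, 0, 0],
    [1, 0, 0, 0, 0],
  ],
)

```text
t: 2.6
tool_pos: [0.4077, 0.132, 0.3408]
tool_rot: [-0.202, 3.127, -0.005]
contact_force: [0.6, -0.3, -1.0]
opening: 0.0855
```

```bash
python3 - <<'E'
from h import *
o,im=shot('wrist','w1'); print(o['t'],o['tool_pos'],o['tool_rot'],im['T_tool_cam'])
E
```

```text
2.6 [0.40770392 0.13204111 0.34078919] [-0.20151711  3.12727914 -0.00482182] [[-8.48516673e-04 -9.54375726e-01 -2.98607190e-01  7.66123073e-02]
 [ 9.99999634e-01 -7.77240559e-04 -3.57448994e-04 -4.96321968e-04]
 [ 1.09051024e-04 -2.98607384e-01  9.54376036e-01 -1.42478603e-01]
 [ 0.00000000e+00  0.00000000e+00  0.00000000e+00  1.00000000e+00]]
```

View pics/w1.png

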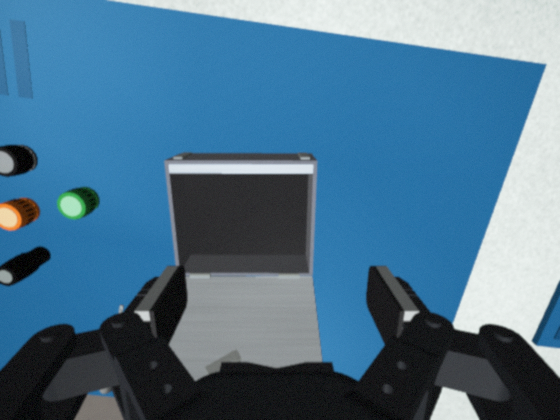

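```bash
python3 - <<'E'
from h import *
o,im=load('w1'); a=im['color'][140:300,150:340,::-1]; cv2.imwrite('pics/w1c.png',cv2.resize(a,None,fx=3.75,fy=3.75,interpolation=3))
E
```

```text
(no output)
```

View pics/w1c.png

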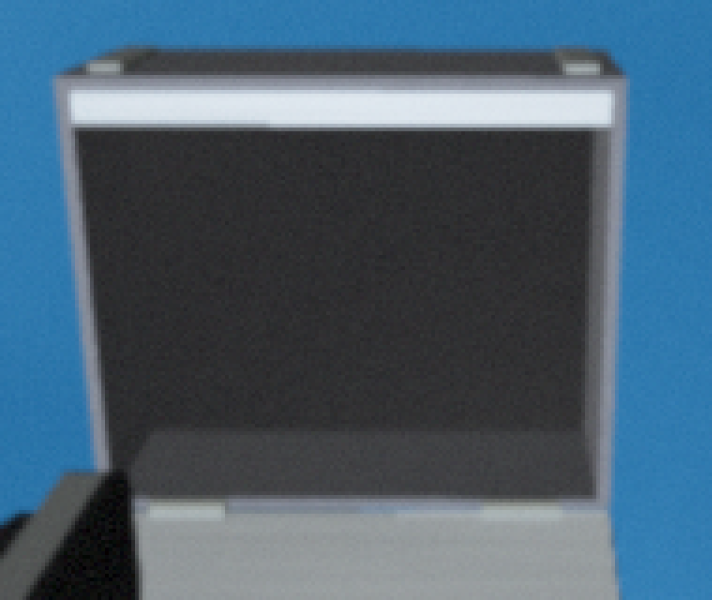

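Request:
step_arm(
  moves=[
    [1, 0, -0.06, 0, 0],
    [1, 0, -0.06, 0, 0],
    [1, 0, -0.06, 0, 0],
    [1, 0, -0.06, 0, 0],
    [1, 0.01, -0.06, 0, 0],
    [1, 0.01, -0.06, -0.02, 0],
    [1, 0, -0.03, -0.03, 0],
    [1, 0, 0, -0.03, 0],
    [1, 0, 0, 0, 0],
    [1, 0, 0, 0, 0],
  ],
)

```text
t: 3.9
tool_pos: [0.4326, -0.2562, 0.2592]
tool_rot: [-0.25, 3.122, -0.0]
contact_force: [-0.6, -0.2, 0.3]
opening: 0.0857
```

```bash
python3 - <<'E'
from h import *
o,im=shot('wrist','w2'); print(o['t'],o['tool_pos'],o['tool_rot'])
E
```

```text
3.9 [ 0.43264201 -0.25624799  0.25919414] [-2.49974479e-01  3.12234331e+00 -4.88371284e-04]
```

View pics/w2.png

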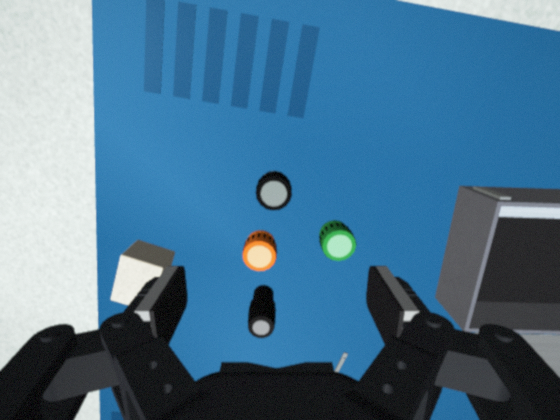

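```bash
cat > fit2.py <<'E'
from h import *
import fit
from scipy.optimize import least_squares
W=cam(*load('w1')); W2=cam(*load('w2'))
w=lambda u,v:(W,150+u/3.75,140+v/3.75)
wc=[(w(57,77),(-85,-100,75)),(w(627,76),(-85,100,75)),(w(608,508),(85,100,75)),(w(73,128),(-68,-95,75)),(w(614,126),(-68,95,75)),(w(600,497),(80,95,75))]
def go(sets,p0=(.48,.09,.124)):
    def f(p):
        R=cv2.Rodrigues(np.array([0,0,p[2]]))[0]
        return np.concatenate([proj(o[0],R@(np.array(q)/1000)+[p[0],p[1],.003])-o[1:] for o,q in sets])
    b=least_squares(f,p0,loss='soft_l1'); print(b.x.round(4),b.fun.reshape(-1,2).round(1).tolist())
go(wc); go(fit.case); go(wc+fit.case); go([c for c in fit.case if c[0][0] is fit.T]+wc); go([c for c in fit.case if c[0][0] is fit.S])
X,r=tri([(fit.T,350.4,284.8),(fit.S,196.7,186.3),(W2,273.5,194)]); print('lens top',X.round(4),[q.round(1) for q in r])
print(atz(W2,273.5,194,.043),atz(fit.T,350.4,284.8,.043),atz(fit.S,196.7,186.3,.043))
E
python3 fit2.py
```

```text
lens top [ 0.4489 -0.257   0.0404] [array([-0., -0.]), array([-0.,  0.])]
eyep top [ 0.6125 -0.2474  0.0765] [array([-0.1, -0. ]), array([-0.1,  0. ])]
orange top [ 0.534  -0.2628  0.04  ] [array([-0., -0.]), array([-0.,  0.])]
green top [ 0.5035 -0.1654  0.042 ] [array([-0.1, -0. ]), array([-0.1,  0. ])]
[0.48183066 0.09311659 0.12417852 1.89790517] 2.64181262261053
[[-1.2, -0.0], [0.0, -2.0], [-1.1, -1.0], [-0.6, -1.5], [-1.2, 0.1], [-0.6, -1.1], [-0.1, -0.4], [-0.3, -1.9], [0.0, -1.4], [-1.2, -1.5], [-0.7, -1.3], [-0.9, -1.1], [-1.2, -0.9], [2.6, -2.5], [-1.5, -0.3]]
[0.4827 0.0937 0.1304] [[-0.8, 0.1], [0.3, 0.1], [1.0, 0.5], [0.2, -0.6], [-0.5, -0.3], [-0.2, 0.4]]
[0.4829 0.0937 0.1288] [[-1.2, -0.4], [-0.0, -2.8], [-0.7, -0.7], [-0.5, -1.4], [-0.5, 0.5], [-0.3, -0.7], [0.4, -0.4]]
[0.4827 0.0937 0.1301] [[-0.7, 0.1], [0.4, 0.2], [1.0, 0.5], [0.2, -0.6], [-0.5, -0.3], [-0.2, 0.5], [-1.2, -0.2], [-0.0, -2.7], [-0.8, -0.7], [-0.6, -1.5], [-0.5, 0.5], [-0.3, -0.7], [0.3, -0.5]]
[0.4825 0.0935 0.1292] [[-1.2, -0.1], [0.0, -2.5], [-0.8, -0.1], [0.3, -0.0], [0.8, 0.4], [0.1, -0.9], [-0.5, -0.5], [-0.3, 0.3]]
[0.4846 0.0939 0.1282] [[-0.4, -0.3], [-0.1, -1.0], [-0.2, 1.0], [0.0, -0.3], [0.8, 0.1]]
lens top [ 0.45   -0.2571  0.0419] [array([ 0.2, -0.5]), array([-0.1, -0.1]), array([ 0.5, -0.7])]
[ 0.45067231 -0.25760106  0.043     ] [ 0.44891356 -0.25665925  0.043     ] [ 0.45155933 -0.2570708   0.043     ]
```

```bash
python3 - <<'E'
from h import *
o,im=load('w2'); a=im['color'][160:225,240:310,::-1]; cv2.imwrite('pics/w2c.png',cv2.resize(a,None,fx=8,fy=8,interpolation=3))
E
```

```text
(no output)
```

View pics/w2c.png

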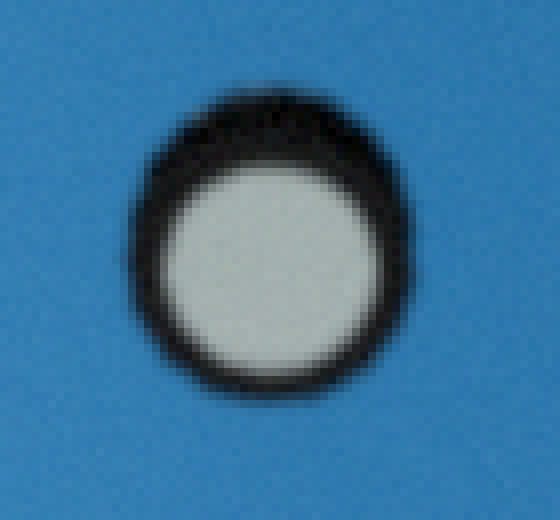

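Request:
step_arm(
  moves=[
    [1, 0.01, -0.001, -0.04, -1],
    [1, 0.008, 0, -0.05, -0.8],
    [1, 0, 0, -0.05, 0],
    [1, 0, 0, -0.04, 0],
    [1, 0, 0, -0.01, 0],
    [1, 0, 0, 0, 0],
  ],
  newtons=30,
)

```text
t: 4.7
tool_pos: [0.4591, -0.258, 0.078]
tool_rot: [-0.21, 3.108, -0.025]
contact_force: [0.2, -0.9, 0.3]
opening: 0.0851
```

```bash
python3 - <<'E'
from h import *
o,im=shot('wrist','w3'); print(o['t'],o['tool_pos'],o['tool_rot'])
c=cam(o,im); print(proj(c,[.4505,-.2572,.043]))
E
```

```text
4.7 [ 0.45907718 -0.2579816   0.07803213] [-0.20992668  3.10754089 -0.02495591]
[281.4317265  228.55828134]
```

View pics/w3.png

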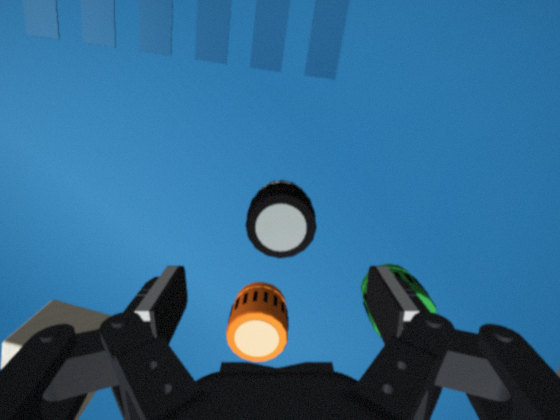

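Request:
step_arm(
  moves=[
    [1, -0.004, 0.0005, -0.02, 0],
    [1, -0.004, 0, -0.02, 0],
    [1, 0, 0, -0.015, 0],
    [1, 0, 0, -0.008, 0],
    [1, 0, 0, 0, 0],
  ],
)

```text
t: 5.38
tool_pos: [0.4541, -0.2602, 0.0177]
tool_rot: [-0.209, 3.099, -0.037]
contact_force: [-0.1, -0.2, -0.1]
opening: 0.0854
```

```bash
python3 - <<'E'
from h import *
o=ctrl.get_obs(); print(o['t'],o['tool_pos'],o['tool_rot'],o['contact_force']); print(cv2.Rodrigues(o['tool_rot'])[0].round(3))
print(cv2.Rodrigues(load('w3')[0]['tool_rot'])[0].round(3))
E
```

```text
5.375 [ 0.45412433 -0.26016901  0.01766825] [-0.2092828   3.09898456 -0.03653242] [-0.08809332 -0.16342792 -0.11931973]
[[-0.99  -0.134  0.037]
 [-0.135  0.991 -0.021]
 [-0.034 -0.026 -0.999]]
[[-0.991 -0.134  0.028]
 [-0.135  0.991 -0.014]
 [-0.026 -0.018 -1.   ]]
```

Request:
step_arm(
  moves=[
    [1, -0.002, 0.002, -0.004, 0],
    [1, -0.002, 0.001, -0.003, 0],
    [1, 0, 0, 0, 0],
    [0.6, 0, 0, 0, 0],
    [0, 0, 0, 0, 0],
    [0, 0, 0, 0, 0],
    [0, 0, 0, 0, 0],
    [0, 0, 0, 0, 0],
  ],
  newtons=30,
)

```text
t: 6.38
tool_pos: [0.4514, -0.2579, 0.0124]
tool_rot: [-0.209, 3.096, -0.04]
contact_force: [-1.3, -0.6, 0.5]
opening: 0.0433
```

```bash
python3 - <<'E'
from h import *
o,im=shot('wrist','w4'); print(o['t'],o['tool_pos'],o['tool_rot'],o['contact_force'],o['opening']); print(cv2.Rodrigues(o['tool_rot'])[0].round(3))
E
```

```text
6.375 [ 0.45139502 -0.25794772  0.01238068] [-0.20948218  3.09599998 -0.04029284] [-1.27616567 -0.59214668  0.51710156] 0.043280905835796496
[[-0.99  -0.134  0.04 ]
 [-0.135  0.991 -0.023]
 [-0.036 -0.028 -0.999]]
```

View pics/w4.png

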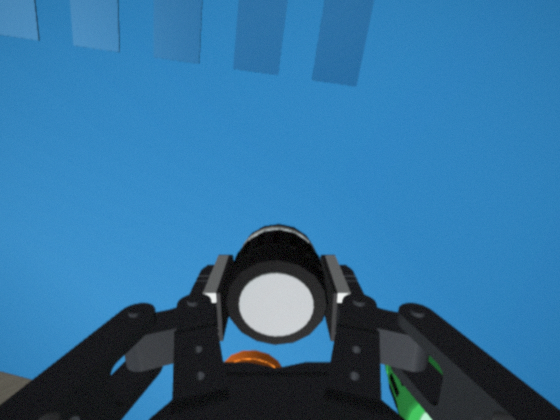

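Request:
step_arm(
  moves=[
    [0, 0, 0, 0.015, 0],
    [0, 0, 0, 0.03, 0],
    [0, 0, 0, 0.045, 0],
    [0, 0, 0, 0.045, 0],
    [0, 0, 0.02, 0.02, 0],
    [0, 0, 0.04, 0, 0],
    [0, 0.004, 0.05, 0, 0],
    [0, 0.004, 0.05, 0, 0],
    [0, 0.004, 0.05, 0, 0],
    [0, 0.004, 0.05, 0, 0],
    [0, 0.004, 0.04, 0, 0],
    [0, 0, 0.03, 0, 0],
    [0, 0, 0.01, 0, 0],
    [0, 0, 0, 0, 0],
  ],
)

```text
t: 8.18
tool_pos: [0.4692, 0.0923, 0.1837]
tool_rot: [-0.205, 3.084, -0.047]
contact_force: [0.1, -0.6, -1.0]
opening: 0.0432
```

```bash
python3 - <<'E'
from h import *
o=ctrl.get_obs(); print(o['t'],o['tool_pos'],o['tool_rot'],o['contact_force'],o['opening']); print(cv2.Rodrigues(o['tool_rot'])[0].round(3))
E
```

```text
8.175 [0.46919642 0.09234284 0.18370654] [-0.20472182  3.0843003  -0.04681066] [ 0.12285224 -0.58572823 -0.97500039] 0.04324130231227934
[[-0.99  -0.131  0.052]
 [-0.133  0.991 -0.027]
 [-0.048 -0.034 -0.998]]
```

Request:
step_arm(
  moves=[
    [0, 0, 0, -0.02, 0],
    [0, 0, 0, -0.025, 0],
    [0, 0, 0, -0.025, 0],
    [0, 0, 0, -0.025, 0],
    [0, 0, 0, -0.02, 0],
    [0, 0, 0, -0.01, 0],
    [0, 0, 0, 0, 0],
  ],
)

```text
t: 9.05
tool_pos: [0.4708, 0.0843, 0.058]
tool_rot: [-0.189, 3.081, -0.053]
contact_force: [0.9, 0.6, -0.9]
opening: 0.0432
```

```bash
python3 - <<'E'
from h import *
o,im=shot('top','t5'); print(o['t'],o['tool_pos'],o['tool_rot'],o['contact_force'],o['opening']); print(cv2.Rodrigues(o['tool_rot'])[0].round(3))
o,im=shot('scene','s5')
a=im['color'][60:215,250:455,::-1]; cv2.imwrite('pics/s5c.png',cv2.resize(a,None,fx=3.75,fy=3.75,interpolation=3))
E
```

```text
9.05 [0.47078557 0.08431369 0.05800177] [-0.18872193  3.08117792 -0.05259934] [ 0.88996748  0.56821576 -0.87485393] 0.04324425570199612
[[-0.991 -0.121  0.056]
 [-0.123  0.992 -0.031]
 [-0.052 -0.037 -0.998]]
```

View pics/s5c.png

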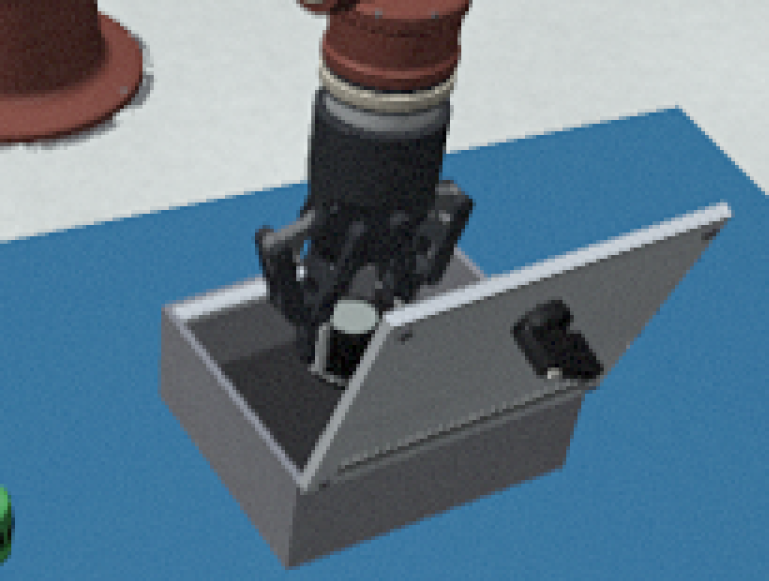

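Request:
step_arm(
  moves=[
    [0, 0, 0, -0.008, 0],
    [0, 0, 0, -0.008, 0],
    [0, 0, 0, -0.007, 0],
    [0, 0, 0, -0.003, 0],
    [0, 0, 0, 0, 0],
  ],
)

```text
t: 9.78
tool_pos: [0.473, 0.0848, 0.0332]
tool_rot: [-0.19, 3.076, -0.053]
contact_force: [-0.5, 0.3, -2.0]
opening: 0.043
```

Request:
step_arm(
  moves=[
    [0, 0, 0, -0.002, 0],
    [0, 0, 0, 0, 0],
  ],
)

```text
t: 10.02
tool_pos: [0.4732, 0.0849, 0.0314]
tool_rot: [-0.19, 3.075, -0.053]
contact_force: [0.1, -0.5, -1.0]
opening: 0.0432
```

Request:
step_arm(
  moves=[
    [0, 0, 0, -0.002, 0],
    [0, 0, 0, 0, 0],
  ],
)

```text
t: 10.28
tool_pos: [0.4735, 0.0849, 0.0295]
tool_rot: [-0.19, 3.074, -0.053]
contact_force: [-0.1, 0.3, -1.3]
opening: 0.0434
```

Request:
step_arm(
  moves=[
    [0, 0, 0, -0.0015, 0],
    [0, 0, 0, 0, 0],
  ],
)

```text
t: 10.52
tool_pos: [0.4736, 0.0849, 0.0281]
tool_rot: [-0.19, 3.074, -0.053]
contact_force: [0.6, -0.0, -2.4]
opening: 0.0432
```

Request:
step_arm(
  moves=[
    [0, 0, 0, -0.001, 0],
    [0, 0, 0, 0, 0],
  ],
)

```text
t: 10.78
tool_pos: [0.4741, 0.0849, 0.0278]
tool_rot: [-0.19, 3.073, -0.053]
contact_force: [0.0, -0.2, -0.8]
opening: 0.0427
```

Request:
step_arm(
  moves=[
    [0, 0, 0, -0.0015, 0],
    [0, 0, 0, 0, 0],
  ],
)

```text
t: 11.02
tool_pos: [0.4748, 0.085, 0.0278]
tool_rot: [-0.19, 3.073, -0.053]
contact_force: [-0.5, -0.0, 0.1]
opening: 0.043
```

Request:
step_arm(
  moves=[
    [0.6, 0, 0, 0, 0],
    [0.75, 0, 0, 0, 0],
    [0.8, 0, 0, 0, 0],
    [0.8, 0, 0, 0, 0],
    [0.8, 0, 0, 0, 0],
  ],
)

```text
t: 11.65
tool_pos: [0.4749, 0.0849, 0.0273]
tool_rot: [-0.19, 3.072, -0.053]
contact_force: [-0.4, -0.1, -0.5]
opening: 0.0683
```

```bash
python3 - <<'E'
from h import *
o,im=shot('wrist','w6'); print(o['t'],o['tool_pos'],o['tool_rot'],o['contact_force'],o['opening'])
E
```

```text
11.65 [0.47489288 0.08492235 0.02730913] [-0.1898302   3.07230035 -0.05290181] [-0.37174881 -0.0957809  -0.5388335 ] 0.06825393036064745
```

View pics/w6.png

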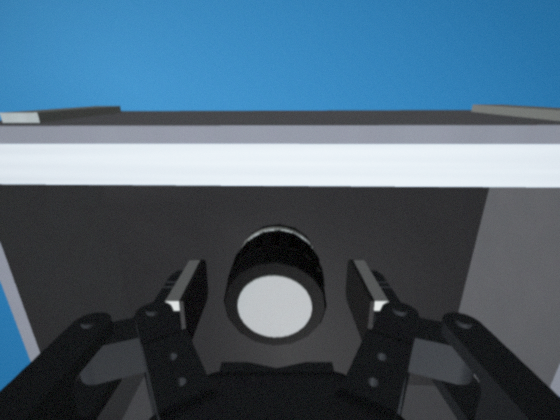

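Request:
step_arm(
  moves=[
    [0.8, 0, 0, 0.01, 0],
    [0.8, 0, 0, 0.03, 0],
    [0.8, 0, 0, 0.04, 0],
    [0.8, 0, 0, 0.05, 0],
    [0.8, 0, 0, 0.05, 0],
    [0, 0, 0, 0.05, 0],
    [0, 0, 0, 0.04, 0],
    [0, 0, 0, 0.02, 0],
    [0, 0, 0, 0, 0],
  ],
)

```text
t: 12.82
tool_pos: [0.4714, 0.0848, 0.331]
tool_rot: [-0.19, 3.069, -0.053]
contact_force: [0.2, 0.4, 0.1]
opening: 0.0
```

```bash
python3 - <<'E'
from h import *
o,im=shot('wrist','w7'); print(o['t'],o['tool_pos'],o['tool_rot'],o['contact_force'],o['opening']); print(cv2.Rodrigues(o['tool_rot'])[0].round(3))
o,im=shot('top','t7');c=cam(o,im);a=im['color'][160:320,90:245,::-1]; cv2.imwrite('pics/t7c.png',cv2.resize(a,None,fx=3.75,fy=3.75,interpolation=3))
E
```

```text
12.825 [0.47138048 0.08482292 0.33101368] [-0.1897666   3.06898924 -0.05282724] [0.24369844 0.39381516 0.09614342] 2.6148075143464843e-05
[[-0.99  -0.122  0.068]
 [-0.124  0.992 -0.03 ]
 [-0.064 -0.038 -0.997]]
```

View pics/w7.png

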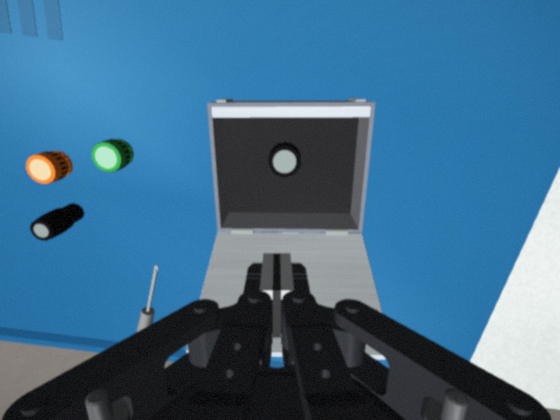

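Request:
step_arm(
  moves=[
    [0, 0.03, 0.015, 0, 0],
    [0, 0.04, 0.02, 0, 0],
    [0, 0.04, 0.02, 0, 0],
    [0, 0.04, 0.02, 0, 0],
    [0, 0.035, 0.02, 0, 0],
    [0, 0.01, 0.005, 0, 0],
    [0, 0, 0, 0, 0],
  ],
)

```text
t: 13.8
tool_pos: [0.6646, 0.1866, 0.3055]
tool_rot: [-0.191, 3.105, -0.059]
contact_force: [0.1, -0.2, -0.2]
opening: -0.0002
```

```bash
cat > st.py <<'E'
from h import *
def state():
    o=ctrl.get_obs(); p=o['tool_pos']; R=cv2.Rodrigues(np.array([0,0,.130]))[0]
    c=R.T@(p-[.4825,.0937,.003])
    print('t',o['t'],'world',p.round(4),'case mm',(c*1000).round(1),'f',o['contact_force'].round(1),'z',cv2.Rodrigues(o['tool_rot'])[0][:,2].round(3),'yaw',np.degrees(np.arctan2(*(cv2.Rodrigues(o['tool_rot'])[0][[1,0],1]))).round(1),'J',o['q'].round(2))
E
python3 - <<'E'
from st import *
state()
c=cam(*load('w7')); P=atz(c,285,161,.058); print(P)
o,im=shot('top','t8');a=im['color'][140:330,60:265,::-1]; cv2.imwrite('pics/t8c.png',cv2.resize(a,None,fx=3,fy=3,interpolation=3))
E
```

```text
t 13.8 world [0.6646 0.1866 0.3055] case mm [192.6  68.5 302.5] f [ 0.1 -0.2 -0.2] z [ 0.032 -0.036 -0.999] yaw 97.0 J [ 0.18  0.16  1.38 -0.04  1.58 -1.51]
[0.47327883 0.08558526 0.058     ]
```

View pics/t8c.png

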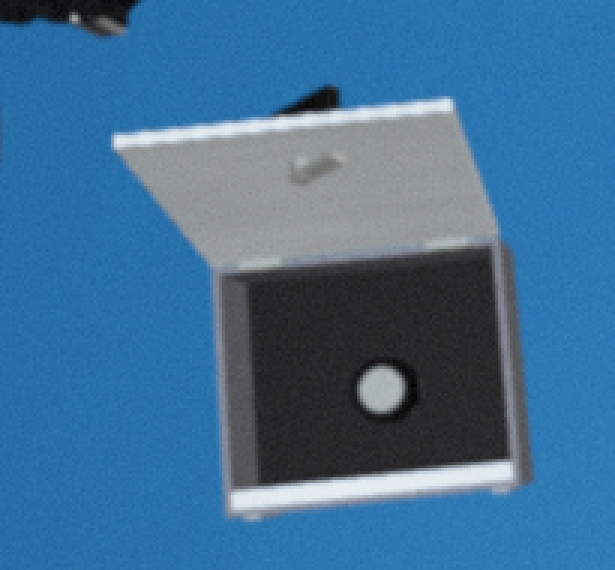

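Request:
step_arm(
  moves=[
    [0, 0, 0, -0.03, 0],
    [0, 0, 0, -0.03, 0],
    [0, 0, 0, -0.03, 0],
    [0, 0, 0, -0.01, 0],
    [0, 0, 0, 0, 0],
  ],
)

```text
t: 14.48
tool_pos: [0.66, 0.1836, 0.2052]
tool_rot: [-0.188, 3.104, -0.06]
contact_force: [0.3, 0.5, 0.5]
opening: 0.0001
```

```bash
python3 - <<'E'
from st import *
state()
o,im=shot('scene','s9');a=im['color'][40:230,260:500,::-1]; cv2.imwrite('pics/s9c.png',cv2.resize(a,None,fx=3.2,fy=3.2,interpolation=3))
E
```

```text
t 14.475 world [0.66   0.1836 0.2052] case mm [187.6  66.1 202.2] f [0.3 0.5 0.5] z [ 0.034 -0.036 -0.999] yaw 96.9 J [ 0.18  0.19  1.5  -0.04  1.42 -1.51]
```

View pics/s9c.png

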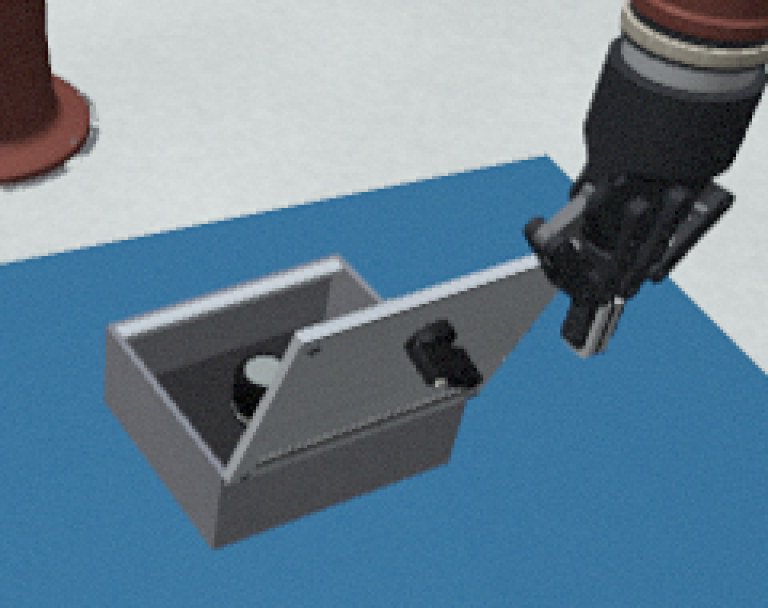

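Request:
step_arm(
  moves=[
    [0, -0.012, -0.0016, 0, 0],
    [0, -0.015, -0.002, 0, 0],
    [0, -0.015, -0.002, 0, 0],
    [0, -0.015, -0.002, 0, 0],
    [0, -0.015, -0.002, 0, 0],
    [0, -0.012, -0.0016, 0, 0],
    [0, 0, 0, 0, 0],
  ],
)

```text
t: 15.4
tool_pos: [0.5767, 0.1728, 0.2185]
tool_rot: [-0.186, 3.077, -0.055]
contact_force: [1.4, 0.6, -0.3]
opening: -0.0
```

```bash
python3 - <<'E'
from st import *
state()
o,im=shot('scene','s10');a=im['color'][40:230,260:500,::-1]; cv2.imwrite('pics/s10c.png',cv2.resize(a,None,fx=3.2,fy=3.2,interpolation=3))
E
```

```text
t 15.4 world [0.5767 0.1728 0.2185] case mm [103.6  66.2 215.5] f [ 1.4  0.6 -0.3] z [ 0.06  -0.032 -0.998] yaw 96.9 J [ 0.19 -0.02  1.71 -0.04  1.4  -1.5 ]
```

View pics/s10c.png

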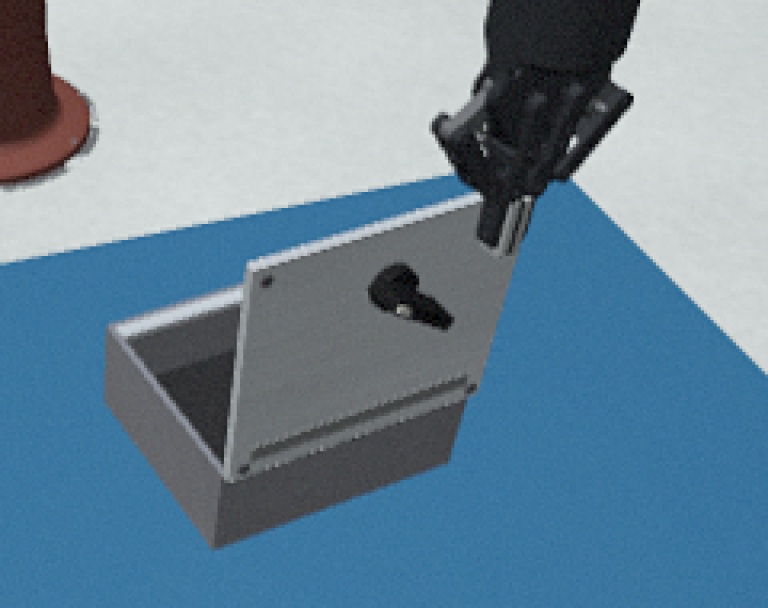

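Request:
step_arm(
  moves=[
    [0, -0.015, -0.002, -0.005, 0],
    [0, -0.015, -0.002, -0.006, 0],
    [0, -0.015, -0.002, -0.007, 0],
    [0, -0.015, -0.002, -0.008, 0],
    [0, -0.012, -0.0016, -0.01, 0],
    [0, 0, 0, 0, 0],
  ],
)

```text
t: 16.2
tool_pos: [0.5086, 0.1636, 0.1866]
tool_rot: [-0.184, 3.064, -0.052]
contact_force: [-0.3, 0.6, -0.0]
opening: 0.0001
```

```bash
python3 - <<'E'
from st import *
state()
o,im=shot('scene','s11');a=im['color'][40:230,260:500,::-1]; cv2.imwrite('pics/s11c.png',cv2.resize(a,None,fx=3.2,fy=3.2,interpolation=3))
E
```

```text
t 16.2 world [0.5086 0.1636 0.1866] case mm [ 34.9  66.  183.6] f [-0.3  0.6 -0. ] z [ 0.073 -0.03  -0.997] yaw 96.8 J [ 0.19 -0.18  1.91 -0.04  1.34 -1.49]
```

View pics/s11c.png

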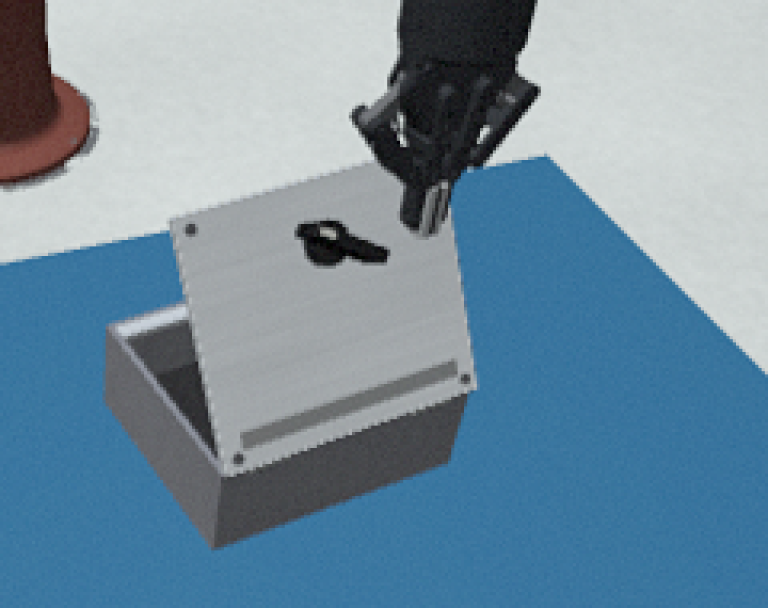

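Request:
step_arm(
  moves=[
    [0, -0.011, -0.0014, -0.008, 0],
    [0, -0.01, -0.0013, -0.008, 0],
    [0, -0.01, -0.0013, -0.009, 0],
    [0, -0.009, -0.0012, -0.011, 0],
    [0, -0.008, -0.001, -0.011, 0],
    [0, -0.007, -0.001, -0.012, 0],
    [0, -0.006, -0.001, -0.012, 0],
    [0, 0, 0, 0, 0],
  ],
)

```text
t: 17.25
tool_pos: [0.4431, 0.1547, 0.1099]
tool_rot: [-0.184, 3.066, -0.053]
contact_force: [1.1, 0.4, 1.0]
opening: -0.0004
```

```bash
python3 - <<'E'
from st import *
state()
o,im=shot('scene','s12');a=im['color'][40:230,260:500,::-1]; cv2.imwrite('pics/s12c.png',cv2.resize(a,None,fx=3.2,fy=3.2,interpolation=3))
E
```

```text
t 17.25 world [0.4431 0.1547 0.1099] case mm [-31.1  65.6 106.9] f [1.1 0.4 1. ] z [ 0.072 -0.03  -0.997] yaw 96.8 J [ 0.2  -0.27  2.12 -0.05  1.23 -1.47]
```

View pics/s12c.png

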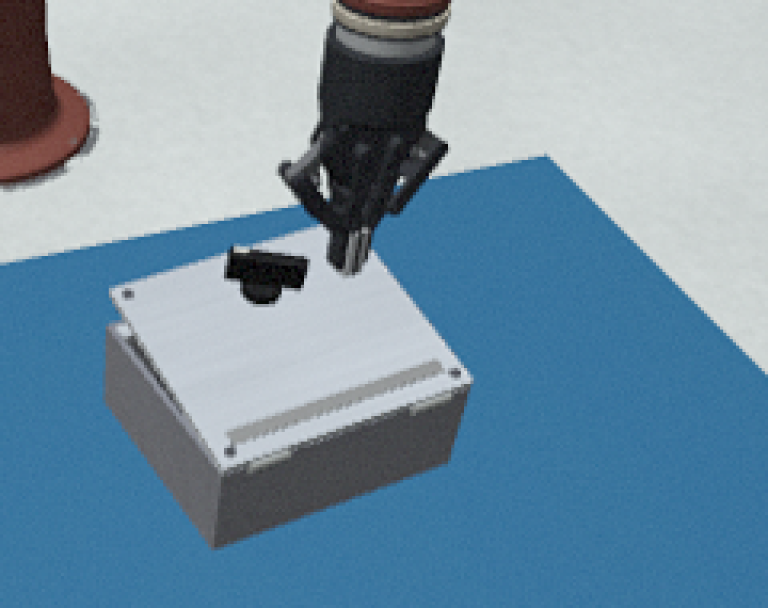

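Request:
step_arm(
  moves=[
    [0, -0.006, -0.001, -0.006, 0],
    [0, -0.004, 0, -0.006, 0],
    [0, -0.003, 0, -0.005, 0],
    [0, -0.002, 0, -0.004, 0],
    [0, 0, 0, -0.003, 0],
    [0, 0, 0, 0, 0],
  ],
)

```text
t: 18.05
tool_pos: [0.4291, 0.154, 0.0866]
tool_rot: [-0.184, 3.062, -0.052]
contact_force: [-1.0, -0.1, 0.7]
opening: -0.0
```

```bash
python3 - <<'E'
from st import *
state()
E
```

```text
t 18.05 world [0.4291 0.154  0.0866] case mm [-45.1  66.7  83.6] f [-1.  -0.1  0.7] z [ 0.075 -0.029 -0.997] yaw 96.8 J [ 0.21 -0.27  2.17 -0.05  1.18 -1.47]
```

Request:
step_arm(
  moves=[
    [0, 0, 0, -0.003, 0],
    [0, 0, 0, -0.003, 0],
    [0, 0, 0, -0.002, 0],
    [0, 0, 0, 0, 0],
  ],
)

```text
t: 18.55
tool_pos: [0.4298, 0.1542, 0.087]
tool_rot: [-0.185, 3.067, -0.055]
contact_force: [-0.1, 0.3, 0.0]
opening: -0.0001
```

```bash
python3 - <<'E'
from st import *
state()
o,im=shot('scene','s13');a=im['color'][70:220,270:430,::-1]; cv2.imwrite('pics/s13c.png',cv2.resize(a,None,fx=4,fy=4,interpolation=3))
E
```

```text
t 18.55 world [0.4298 0.1542 0.087 ] case mm [-44.4  66.8  84. ] f [-0.1  0.3  0. ] z [ 0.07  -0.031 -0.997] yaw 96.8 J [ 0.21 -0.27  2.16 -0.05  1.19 -1.46]
```

View pics/s13c.png

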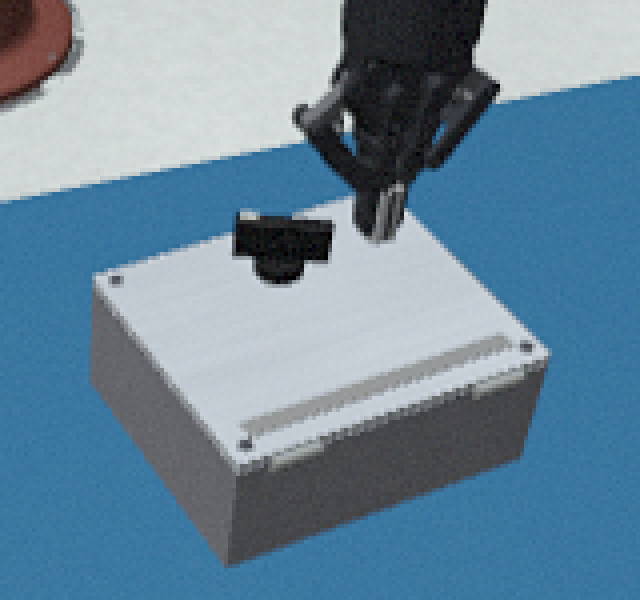

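Request:
step_arm(
  moves=[
    [0, 0, 0, 0.02, 0],
    [0, 0, 0, 0.04, 0],
    [0, 0.01, -0.01, 0.04, 0],
    [0, 0.01, -0.02, 0.04, 0],
    [1, 0.01, -0.02, 0.02, 0],
    [1, 0, 0, 0, 0],
    [1, 0, 0, 0, 0],
  ],
)

```text
t: 19.48
tool_pos: [0.4581, 0.1029, 0.2469]
tool_rot: [-0.186, 3.072, -0.055]
contact_force: [0.5, 0.1, -0.8]
opening: 0.0543
```

```bash
python3 - <<'E'
from st import *
state()
o,im=shot('wrist','w14'); o,im=shot('top','t14');a=im['color'][200:330,110:260,::-1]; cv2.imwrite('pics/t14c.png',cv2.resize(a,None,fx=4,fy=4,interpolation=3))
E
```

```text
t 19.475 world [0.4581 0.1029 0.2469] case mm [-23.   12.2 243.9] f [ 0.5  0.1 -0.8] z [ 0.066 -0.032 -0.997] yaw 96.9 J [ 0.08 -0.39  1.98 -0.04  1.49 -1.61]
```

View pics/w14.png

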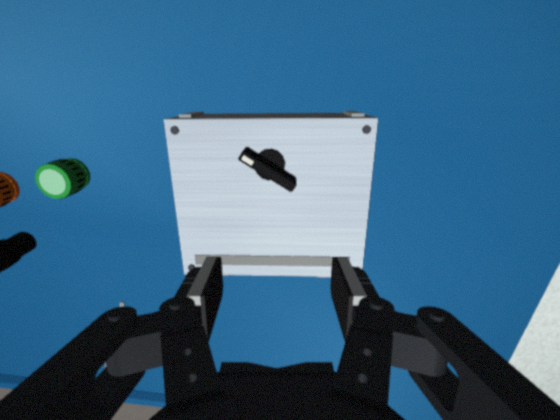

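View pics/t14c.png

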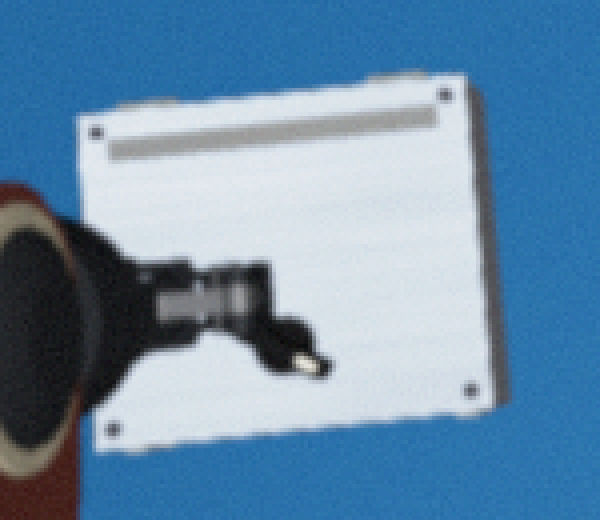

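```bash
python3 - <<'E'
from h import *
o,im=load('w14'); c=cam(o,im); a=im['color'][140:200,225:310,::-1]; cv2.imwrite('pics/w14c.png',cv2.resize(a,None,fx=8,fy=8,interpolation=3))
g=im['color'][140:200,225:310].max(2); m=(g<70).astype(np.uint8); 
R=cv2.Rodrigues(np.array([0,0,.130]))[0]
for q in [(-43,0,108),(-85,-100,83),(-85,100,83),(-43,-28,119),(-43,28,119)]: print(q,proj(c,R@(np.array(q)/1000)+[.4825,.0937,.003]).round(1))
E
```

```text
(-43, 0, 108) [269.1 169.4]
(-85, -100, 83) [163.8 119.6]
(-85, 100, 83) [379.1 117.8]
(-43, -28, 119) [236.3 172.4]
(-43, 28, 119) [300.7 172.3]
```

View pics/w14c.png

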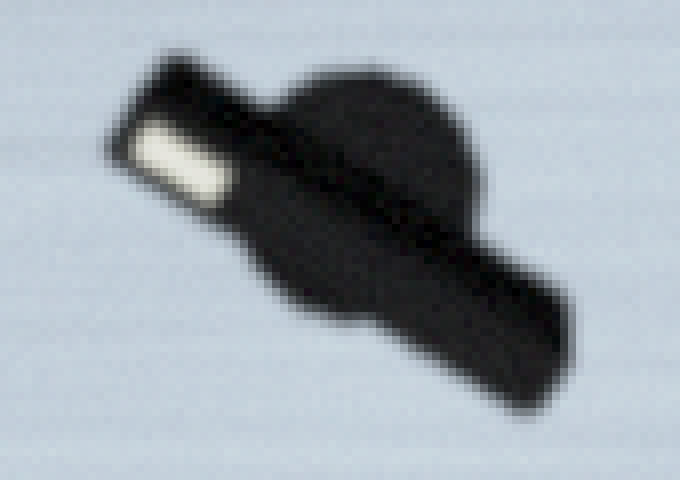

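```bash
python3 - <<'E'
from h import *
c=cam(*load('w14')); f=lambda u,v:atz(c,225+u/8,140+v/8,.122)
a,b=f(112,160),f(525,417); d=a-b; az=np.degrees(np.arctan2(d[1],d[0])); print(a,b,np.linalg.norm(d),az,'q deg',-90+7.45-az)
d=f(135,133)-f(228,187); az2=np.degrees(np.arctan2(d[1],d[0])); print(az2)
n=np.array([-d[1],d[0],0]);mid=(a+b)/2; u=np.array([np.cos(np.radians(az)),np.sin(np.radians(az)),0]); nn=np.array([-u[1],u[0],0]); 
for s in (1,-1): print('centre',mid+s*.005*nn)
E
```

```text
[0.43230167 0.06190391 0.122     ] [0.45512148 0.10968839 0.122     ] 0.052953760963783694 -115.52713518407349 q deg 32.97713518407349
-113.56768032301568
centre [0.44822348 0.08364146 0.122     ]
centre [0.43919967 0.08795084 0.122     ]
```

Request:
step_arm(
  moves=[
    [1, -0.006, -0.005, 0, 9],
    [1, -0.006, -0.005, 0, 10],
    [1, -0.006, -0.004, 0, 10],
    [1, 0, 0, 0, 10],
    [1, 0, 0, 0, 10],
    [1, 0, 0, 0, 8],
    [1, 0, 0, 0, 0],
    [1, 0, 0, 0, 0],
  ],
)

```text
t: 20.58
tool_pos: [0.4331, 0.0932, 0.2352]
tool_rot: [-1.682, 2.586, 0.006]
contact_force: [0.8, 0.3, -0.0]
opening: 0.0856
```

```bash
python3 - <<'E'
from st import *
state()
E
```

```text
t 20.575 world [0.4331 0.0932 0.2352] case mm [-49.1   5.9 232.2] f [ 0.8  0.3 -0. ] z [ 0.045  0.035 -0.998] yaw 156.1 J [ 0.02 -0.45  2.04  0.03  1.51 -2.7 ]
```

Request:
step_arm(
  moves=[
    [1, 0.003, -0.003, -0.025, 0],
    [1, 0.003, -0.002, -0.025, 0],
    [1, 0, 0, -0.02, 0],
    [1, 0, 0, -0.01, 0],
    [1, 0, 0, 0, 0],
  ],
)

```text
t: 21.2
tool_pos: [0.4387, 0.0891, 0.1526]
tool_rot: [-1.675, 2.59, 0.006]
contact_force: [-0.4, -1.1, 1.0]
opening: 0.0854
```

```bash
python3 - <<'E'
from st import *
state(); shot('wrist','w15'); o,im=shot('scene','s15');a=im['color'][40:230,260:470,::-1]; cv2.imwrite('pics/s15c.png',cv2.resize(a,None,fx=3.2,fy=3.2,interpolation=3))
E
```

```text
t 21.2 world [0.4387 0.0891 0.1526] case mm [-44.    1.1 149.6] f [-0.4 -1.1  1. ] z [ 0.046  0.035 -0.998] yaw 155.8 J [ 0.01 -0.37  2.13  0.03  1.35 -2.71]
```

View pics/w15.png

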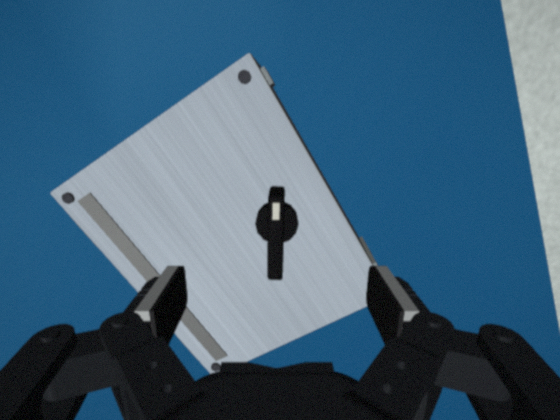

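View pics/s15c.png

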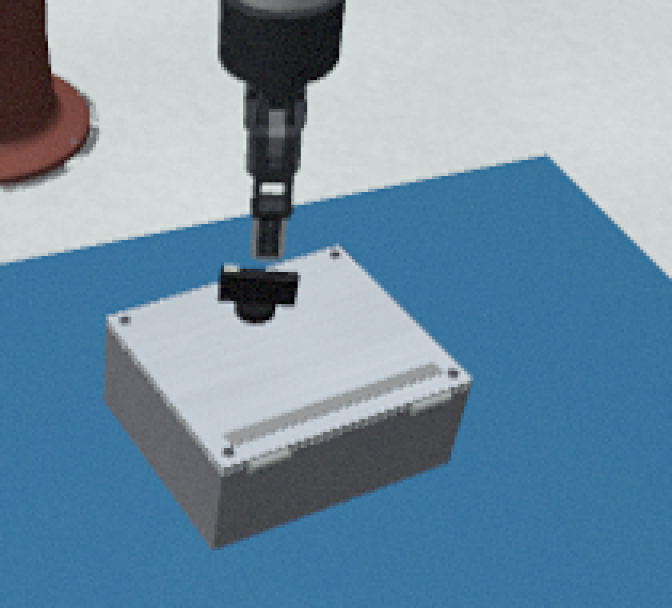

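Request:
step_arm(
  moves=[
    [1, 0.001, -0.001, -0.015, 0],
    [1, 0, 0, -0.015, 0],
    [1, 0, 0, -0.012, 0],
    [1, 0, 0, -0.007, 0],
    [1, 0, 0, 0, 0],
  ],
)

```text
t: 21.92
tool_pos: [0.441, 0.088, 0.1025]
tool_rot: [-1.673, 2.587, 0.003]
contact_force: [-0.2, -0.6, 0.6]
opening: 0.0854
```

```bash
python3 - <<'E'
from st import *
state()
E
```

```text
t 21.925 world [0.441  0.088  0.1025] case mm [-41.9  -0.2  99.5] f [-0.2 -0.6  0.6] z [ 0.05   0.035 -0.998] yaw 155.7 J [ 0.01 -0.31  2.17  0.04  1.24 -2.72]
```

Request:
step_arm(
  moves=[
    [1, -0.001, 0, -0.0035, 0],
    [0.4, 0, 0, 0, 0],
    [0, 0, 0, 0, 0],
    [0, 0, 0, 0, 0],
    [0, 0, 0, 0, 0],
    [0, 0, 0, 0, 0],
    [0, 0, 0, 0, 0],
  ],
  newtons=30,
)

```text
t: 22.8
tool_pos: [0.4404, 0.0883, 0.1003]
tool_rot: [-1.672, 2.586, 0.003]
contact_force: [0.6, -0.4, -0.6]
opening: 0.009
```

```bash
python3 - <<'E'
from st import *
state(); print(ctrl.get_obs()['opening'])
E
```

```text
t 22.8 world [0.4404 0.0883 0.1003] case mm [-42.4   0.1  97.3] f [ 0.6 -0.4 -0.6] z [ 0.051  0.035 -0.998] yaw 155.7 J [ 0.01 -0.31  2.17  0.04  1.23 -2.72]
0.008964816008177457
```

Request:
step_arm(
  moves=[
    [0, 0, 0, 0, -6],
    [0, 0, 0, 0, -8],
    [0, 0, 0, 0, -8],
    [0, 0, 0, 0, 0],
  ],
)

```text
t: 23.3
tool_pos: [0.4407, 0.088, 0.1003]
tool_rot: [-1.134, 2.864, -0.016]
contact_force: [-0.1, -1.6, 1.6]
opening: 0.0093
```

```bash
python3 - <<'E'
from st import *
state(); print(ctrl.get_obs()['opening'],ctrl.get_obs()['wrist_torque'])
E
```

```text
t 23.3 world [0.4407 0.088  0.1003] case mm [-42.2  -0.2  97.3] f [-0.1 -1.6  1.6] z [ 0.061  0.013 -0.998] yaw 133.1 J [ 0.02 -0.32  2.17  0.01  1.22 -2.3 ]
0.009261717083988841 [ 0.20938187  0.43595868 -0.08272843]
```

Request:
step_arm(
  moves=[
    [0, 0, 0, 0, -8],
    [0, 0, 0, 0, -8],
    [0, 0, 0, 0, -8],
    [0, 0, 0, 0, -6],
    [0, 0, 0, 0, -4],
    [0, 0, 0, 0, 0],
  ],
)

```text
t: 24.05
tool_pos: [0.4407, 0.0875, 0.1003]
tool_rot: [-0.241, 3.077, -0.044]
contact_force: [-2.7, -0.7, 1.7]
opening: 0.0094
```

```bash
python3 - <<'E'
from st import *
state(); print(ctrl.get_obs()['opening'],ctrl.get_obs()['wrist_torque'])
o,im=shot('scene','s16');a=im['color'][40:230,260:470,::-1]; cv2.imwrite('pics/s16c.png',cv2.resize(a,None,fx=3.2,fy=3.2,interpolation=3))
E
```

```text
t 24.05 world [0.4407 0.0875 0.1003] case mm [-42.2  -0.7  97.3] f [-2.7 -0.7  1.7] z [ 0.057 -0.024 -0.998] yaw 98.9 J [ 0.05 -0.31  2.17 -0.03  1.23 -1.67]
0.00937974223623534 [ 0.28845095  0.38715204 -0.06092373]
```

View pics/s16c.png

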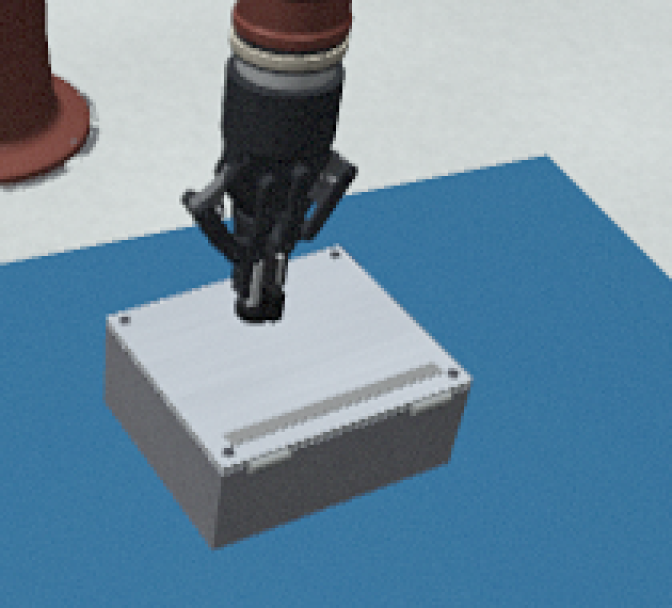

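Turn on to the stop.

Request:
step_arm(
  moves=[
    [0, 0, 0, 0, -3],
    [0, 0, 0, 0, -3],
    [0, 0, 0, 0, -2],
    [0, 0, 0, 0, 0],
  ],
)

```text
t: 24.6
tool_pos: [0.4406, 0.0875, 0.1004]
tool_rot: [-0.04, 3.088, -0.051]
contact_force: [-1.7, -0.5, 1.9]
opening: 0.0093
```

```bash
python3 - <<'E'
from st import *
state(); print(ctrl.get_obs()['opening'],ctrl.get_obs()['wrist_torque'])
E
```

```text
t 24.6 world [0.4406 0.0875 0.1004] case mm [-42.4  -0.7  97.4] f [-1.7 -0.5  1.9] z [ 0.053 -0.032 -0.998] yaw 91.4 J [ 0.05 -0.3   2.16 -0.04  1.23 -1.53]
0.009346867214606503 [0.23552619 0.42580411 1.05229222]
```

Request:
step_arm(
  moves=[
    [0, 0, 0, 0, 1],
    [0.5, 0, 0, 0, 0],
    [0.8, 0, 0, 0, 0],
    [1, 0, 0, 0, 0],
    [1, 0, 0, 0, 0],
    [1, 0, 0, 0.02, 0],
    [1, 0, 0, 0.04, 0],
    [1, 0.01, 0, 0.05, 0],
    [1, 0.01, 0, 0.04, 0],
    [1, 0, 0, 0, 0],
  ],
)

```text
t: 25.85
tool_pos: [0.4599, 0.0872, 0.2537]
tool_rot: [-0.063, 3.088, -0.049]
contact_force: [-0.7, -0.8, -0.7]
opening: 0.0852
```

```bash
python3 - <<'E'
from st import *
state(); o,im=shot('wrist','w17'); c=cam(o,im)
o,im=shot('scene','s17');a=im['color'][80:230,270:430,::-1]; cv2.imwrite('pics/s17c.png',cv2.resize(a,None,fx=4,fy=4,interpolation=3))
o,im=shot('top','t17')
E
```

```text
t 25.85 world [0.4599 0.0872 0.2537] case mm [-23.3  -3.5 250.7] f [-0.7 -0.8 -0.7] z [ 0.053 -0.031 -0.998] yaw 92.3 J [ 0.05 -0.38  1.96 -0.03  1.51 -1.56]
```

View pics/w17.png

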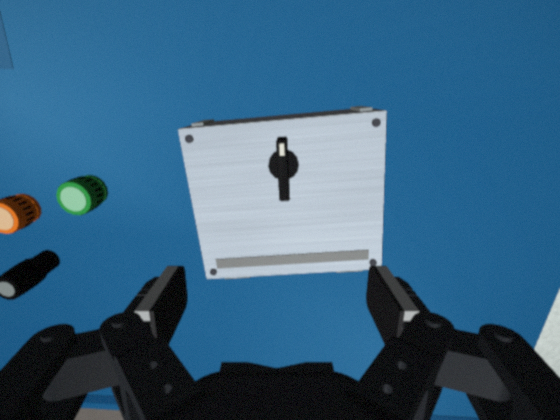

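View pics/s17c.png

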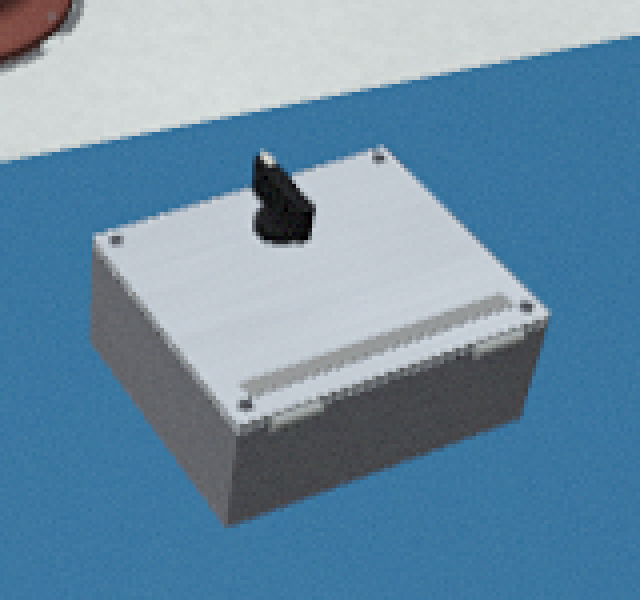

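```bash
python3 - <<'E'
from h import *
from scipy.optimize import least_squares
o,im=load('w17'); c=cam(o,im)
a=im['color'][130:210,260:310,::-1]; cv2.imwrite('pics/w17c.png',cv2.resize(a,None,fx=7,fy=7,interpolation=3))
d=atz(c,282,150,.122)-atz(c,284.3,199,.122); az=np.degrees(np.arctan2(d[1],d[0])); print(az,'q',np.radians((-90+7.45-az)%360))
R=cv2.Rodrigues(np.array([0,0,.130]))[0]
obs=[((179.5,128.5),(-170,-100,8)),((386,111),(-170,100,8)),((383,271),(0,100,8)),((207,279),(0,-100,8))]
def f(p):
    r=[]
    for uv,q in obs:
        L=cv2.Rodrigues(np.array([0,p[0],0.]))[0]@np.array(q,float)+[85,0,75]; r+=list(proj(c,R@(L/1000)+[.4825,.0937,.003])-uv)
    return np.array(r)
for th in (0,.03,.06): print(th,f([th]).round(1))
print(least_squares(f,[0.01]).x)
E
```

```text
-174.6964503565808 q 1.6082589527478381
0 [-1.5  0.9  1.6 -1.  -0.4 -2.1  0.3  0.5]
0.03 [-3.2  1.8  3.3 -0.4 -0.4 -2.   0.3  0.7]
0.06 [-4.9  2.8  5.   0.5 -0.4 -1.8  0.3  0.9]
[-0.02460715]
```

View pics/w17c.png

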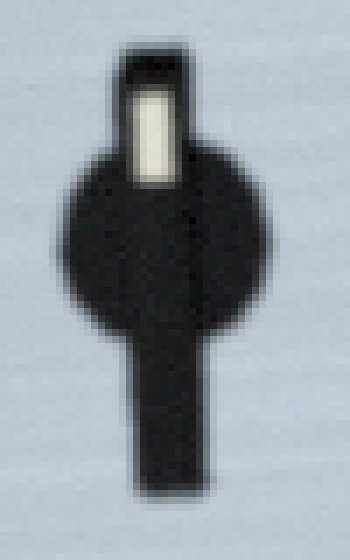

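View pics/t17.png

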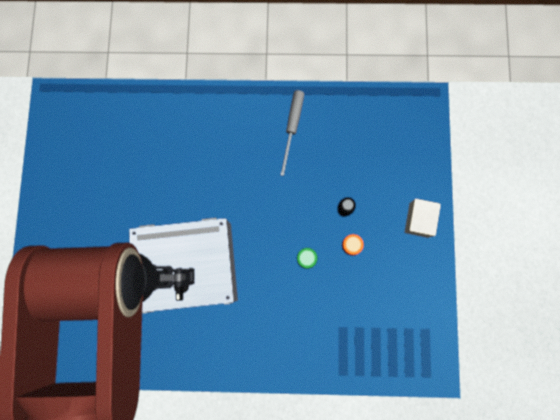

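Knob at its stop (about 1.6 rad), the lid is shut, the bystanders have not moved, and the robot is clear. I'm handing the job in.

```bash
python3 - <<'E'
from h import *
print(ctrl.finish_job())
E
```

```text
the job is handed in; nothing more can be done
None
```

The lens is in the case, the lid is shut and the knob is turned to its stop. I handed the job in at about 26 s of the 72 s allowed; no verdict was reported.

**Lens:** I gripped the black lens at 30 N and lowered it until it touched the case floor. After release, the wrist picture showed it upright, at about x -10, y -7 mm in the case frame. That was the last direct look at it, because the shut lid hides it.

**Lid and knob:** I pushed the lid shut with the closed fingers until it stopped on the rim. I then turned the wing knob clockwise from about 0.57 rad until the wrist torque rose to about 1 N m, which I took as its stop.

**Last checks:**
- **Knob:** it measured about 1.61 rad, with the marked end to the front.
- **Lid:** the corner fit gave -0.025 rad. That is not physically possible, so it is pixel and calibration error; the residuals fit shut better than 0.03 rad open.
- **Tongue:** it cannot be seen under the lid, so I infer that it is latched from the knob angle and the shut lid.
- **Bystanders:** the eyepiece, carton and screwdriver look unmoved in the top view.
- **Arm:** the gripper is open, about 0.17 m above the lid, and touches nothing.

One thing did not go as intended: the tool drifted to a tilt of up to about 4° during the moves. The lens still stood upright afterwards, and the knob was gripped and turned without trouble.

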